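# Clamp the circuit board: squeeze, slide and latch the jaw

### The arm

A 7-joint arm with a two-finger parallel gripper is mounted at the origin on the work surface. World frame = base frame: x ahead of the robot, y to its left, z up, the work surface at z = 0. Lengths are in m, angles in rad, forces in N, time in s.
With the tool pointing down it reaches from about 0.4 to 0.85 m from the base axis. Payload 10.4 kg.
Tool frame: the origin (TCP) lies midway between the tips of the shut fingers; the grasp point (between the pads) lies 19 mm behind it; z points along the fingers, x is the direction in which the jaws open and shut, and the axes are right-handed (so a half turn about z gives the same grasp; the last joint's range is limited). The gripper opens to 85 mm and grips with 20 to 120 N. Pads are 22 mm wide; open, the fingers measure 114 mm over their backs; the gripper's body (76 mm by 85 mm) begins 54 mm behind the grasp point. The pads swing forward as they close: fully open they stand 13 mm farther back than shut.
Start: joints at [-1.123, 0.332, -0.065, 1.46, 0.022, 1.35, -0.088], TCP at [0.283, 0.557, 0.231] pointing down, gripper open.
Joint ranges: [-2.6, 2.6], [-0.5, 2.12], [-1.47, 1.34], [0.16, 2.42], [-1.27, 4.41], [0.06, 2.06], [-2.6, 2.6]. Speed limits (rad/s): [2.22, 2.22, 2.79, 2.79, 3.14, 3.14, 3.14].

### API

Orientations are given as a unit quaternion [x, y, z, w].
In Python, from workcell import monitor, eyes, ticket, models gives the robot as it stands.
- The arm moves only by the tool servo_tool, never from a script. Its argument "motion" is a list of rows, each a list of 7 numbers: the opening, from 0 (shut) to 1 (fully open), then the shift along the tool's x, y, z in m, then the turn, a rotation vector about the tool's x, y, z in degrees. In form: [[fingers, tx, ty, tz, rx, ry, rz], ...]. A call has 1 to 20 rows; each row is the pose to reach, as a shift and turn from the pose commanded when the call began, along the tool's axes at that moment; what a row does not reach only later rows make up. A row lasts 1/8 s, in which the tool goes at most 62.5 mm and 10.7 degrees, less where a joint would pass 70% of its speed; a pose out of reach is approached as far as the arm can. A call with a gripper value outside its range is refused whole. The fingers move at their own pace and stop on an object; "grip_force" is the grip in N (left out, the last holds). Time passes only in rows, so rows that repeat a pose let the fingers close. It gives the time, the measured TCP pose, the force and the opening at its end, in the units of the state.
- monitor.get_obs(): the state, without advancing time (a new reading comes with each control period).
- eyes.camera(name): name is "side" or "top" or "wrist"; returns (picture, depth): 420x560x3 uint8, blue, green, red; 420x560 float32, m along the optical axis (not along the pixel's ray), 0 where there is no reading.
- eyes.camera_info(name): a dict with "intrinsics" (3x3 intrinsics, pixels), "extrinsics" (4x4, takes a point from world to camera coordinates); the wrist camera has in their place "tool_from_camera" (4x4, takes a point from camera to tool coordinates, whose origin is the TCP and whose axes are the tool frame's). Camera axes: x right, y down, z forward; pixel columns grow to the right and rows downward; lengths in m; the calibration is good to about 2 mm. A picture is of the moment at which its call begins: read the wrist's pose just before it. camera_info takes no time and is no camera call.
- ticket.hand_in(): hands the job in, once; it reports no verdict.
Trained networks look in the newest picture that a camera, given by its name, has taken for a name from the list of things; names that differ only in an ending like _2 or _b are one class to them, and where a whole thing is asked for, a point or a joint stands for the part that bears it (a point fixed in the world has none). Each returns a list of dicts, best first, with "confidence" (0 to 1); they miss things now and then, are a little off and sometimes report something else, mostly with a low value. They report only what shows in the picture. A call takes as long as a camera call. They do not tell look-alikes from the thing itself.
- models.boxes_of(camera, thing): "point" ([x, y, z] in m, in the coordinates of the camera as it stood for that picture, good to about 4 mm: the middle of the surface that is visible of it).
The state is a dict: "clock": time; "joint_pos": joint angles; "joint_velocities": joint speeds; "tau": joint torques, N m; "position": TCP position; "ee_rot": TCP orientation; "ft_force": force on the tool from outside, world axes, zero at the start; "torque": the same for the moment, N m; "grip_width": opening from 0.0 (shut) to 1.0 (fully open).
Only numpy, scipy, OpenCV 4.12 (cv2) and the standard library are available. Lean on these libraries where they do the work, as an engineer would, in place of code of your own. Each camera call takes 0.05 s, during which the arm holds its last target. There are 200 camera calls.

### The job

The blue circuit board lies loose in its holder: squeeze the jaw's orange release lever against the black post, keep it squeezed while you slide the jaw up until its sprung rubber pad has pushed the board home against the black stop and is itself pressed in part of the way (not bottomed), then let go so that the latch drops fully into a notch of the rack. Feel for the notch if the latch lands on top of a tooth, never squash the board or force the latch, and leave the other things on the bench where they are.

Things in the scene. Friction and masses are not known exactly. Their poses are not given: they have to be found in the camera images.
- holder: aluminium base plate of the board holder, fixed to the bench, 160 x 350 x 12 mm; origin at the centre of its underside on the table. The jaw slides along its +y axis, towards the stop. z up.
- stop: black fence at the +y end of the holder, 110 (x) x 12 (y) x 22 mm; origin at the foot of its clamping face (12 mm above the table), which faces the holder's -y. Fixed, but its place along the holder differs by up to 15 mm each time.
- rack: toothed steel strip along the +x side of the holder, 64 mm from its centre line; top of the teeth 24 mm above the table, teeth 9.4 mm, gaps 5.6 mm wide and 6 mm deep, pitch 15 mm, with one long parking gap (28 mm) at its -y end. Shimmed along the holder by up to 4 mm each time; its origin is at its foot and the places of the teeth from it are not given: feel for them.
- board: blue circuit board in a flat black carrier 100 (x) x 110 (y) x 6 mm, components up to 16 mm above the underside, 0.15 kg, loose on the holder's plate; origin at the centre of its underside, axes along the holder's. Starts up to 10 mm from the stop.
- jaw (a joint): travel of the sliding jaw (m): 0 at the far -y end, grows towards the stop, up to 0.13. At 0 the jaw's centre lies 120 mm to the -y side of the holder's centre. About 9.5 N of friction; it stays where it is left. The latch locks it both ways unless the lever is squeezed; in the parking gap where it starts it has some 20 mm of free play. Jaw block 100 x 46 mm, its top 33 mm above the table.
- lever (a joint): angle of the orange release lever (rad): 0 = let go with the latch fully down in a gap of the rack; about 0.16 = latch resting on top of a tooth; 0.3 = fully squeezed (rigid stop, latch 3 mm clear above the teeth). A spring pushes it back to 0; squeezing takes 2.5 to 4 N at the grip.
- pawl (a point): tip of the latch, 4 mm wide along the slide, carried by the lever over the rack; 35 mm to the +y side of the jaw's centre. It goes 5.5 mm into a gap with 1.6 mm of play. If let go on top of a tooth it stays there; it drops by itself when the jaw is pushed on to the next gap, at most 14 mm away, and then blocks the jaw hard. It is delicate: over 20 N sideways spoils it.
- pad (a joint): how far the jaw's spring-loaded rubber pad is pushed back into the jaw (m): 0 = free, 0.025 = bottomed. Spring 2.5 N at first touch plus 0.14 N per mm. The jaw holds this push by friction; pushing the jaw on against the pad takes 12 to 17 N in all. More than 12 N on the board is too much.
- pad_face (a point): middle of the front face of the rubber pad (80 mm wide, 17 mm high), which faces the board; 68 mm to the +y side of the jaw's centre when the pad is free.
- post_grip (a point): grip point inside the black fixed post on the jaw, 86 mm above the table. The post is upright, 30 mm (x) x 10 mm (y), its top 106 mm above the table; its centre plane lies 13 mm to the -y side of the jaw's centre.
- lever_grip (a point): grip point inside the orange lever, 30 mm (x) x 10 mm thick, about 60 mm above its pivot (the pivot is 26 mm above the table and 5 mm to the +y side of the jaw's centre). At rest the lever leans 0.3 rad away from the post, towards the board; squeezed it stands upright, parallel to the post, and post and lever together measure 28 mm over their outer faces. At rest they measure about 46 mm there and 52 mm at the top.
- spare_board: bystander: green circuit board in a carrier 100 x 110 x 6 mm, lying loose on the bench; origin at the centre of its underside
- heatsink: bystander: finned aluminium heat sink, 40 x 40 x 25 mm, loose near the holder; origin at the centre of its underside
- driver: bystander: screwdriver 160 mm long lying near the holder on the robot's side, loose; origin under its middle
- flux: bystander: clear bottle with a blue cap, 48 mm across, 110 mm high, loose; origin at the centre of its underside
- pot: bystander: black plastic pot, 70 mm across, 80 mm high, loose; origin at the centre of its underside
There are look-alikes about, which are no part of the job. What is shaped like the board but red is not meant.

How it is judged:
By the outcome, as a careful person would: the job done as asked, in the order asked, and still so for the second after the job is handed in, with the robot touching nothing.
It also fails if it takes over 51 s, if anything falls off the work surface, if the arm or the gripper's body presses on something with over 40 N, if the wrist force passes 120 N, or if a joint passes its speed limit or range.

## Working session

There is one attempt and no reset: what is moved stays moved. The work goes in short steps, Python scripts to look and compute and a tool call to move; the robot and the scene stay as the last step left them, time stands still between calls to the robot, and variables do not carry over. Pictures are saved under pics/ and viewed, about 8 in all and at most 12, crops included, and the job is handed in when it is done.

Besides the shell and the picture viewer there is one more tool, called after "Emit:" by a JSON object that holds its "op" and its "data", one argument or row to a line. servo_tool: Moves the arm, as the interface text tells. Its arguments: {"type":"object","properties":{"motion":{"type":"array"},"grip_force":{"type":"number"}},"required":["motion"]}

```bash
ls; mkdir -p pics
cat > h.py <<'E'
import numpy as np, cv2
from workcell import monitor, eyes, ticket, models
from scipy.spatial.transform import Rotation as R
def w_from_c(n,o=None):
    i=eyes.camera_info(n)
    if n!='wrist': return np.linalg.inv(np.array(i['extrinsics']))
    o=o or monitor.get_obs(); T=np.eye(4); T[:3,:3]=R.from_quat(o['ee_rot']).as_matrix(); T[:3,3]=o['position']
    return T@np.array(i['tool_from_camera'])
def cloud(n,d,T):
    K=np.array(eyes.camera_info(n)['intrinsics']); v,u=np.mgrid[:d.shape[0],:d.shape[1]]
    p=np.stack([(u-K[0,2])/K[0,0]*d,(v-K[1,2])/K[1,1]*d,d],-1); return p@T[:3,:3].T+T[:3,3]
E
python3 - <<'E'
from h import *
o=monitor.get_obs(); print({k:np.round(v,3).tolist() for k,v in o.items()})
ims=[]
for n in ('top','side'):
    T=w_from_c(n); im,d=eyes.camera(n); np.savez(f'{n}.npz',im=im,P=cloud(n,d,T),d=d); ims.append(im)
    for t in ('holder','stop','rack','board','jaw','lever','post_grip','lever_grip','pad_face','pawl'):
        try:
            for r in models.boxes_of(n,t)[:2]: print(n,t,round(r['confidence'],2),np.round(T[:3,:3]@r['point']+T[:3,3],3))
        except Exception as e: print(n,t,e)
for i,n in zip(ims,('top','side')): cv2.imwrite(f'pics/{n}1.png',i)
E
```

```text
pics
{'clock': 0.0, 'joint_pos': [-1.123, 0.333, -0.065, 1.461, 0.022, 1.35, -0.089], 'joint_velocities': [0.001, -0.0, -0.0, -0.001, 0.001, 0.0, -0.002], 'tau': [-0.002, -62.545, 0.048, -39.161, 0.016, 0.01, -0.0], 'position': [0.283, 0.557, 0.23], 'ee_rot': [0.853, 0.523, -0.001, 0.0], 'ft_force': [0.087, 0.556, 1.11], 'torque': [-0.039, 0.003, 0.045], 'grip_width': 1.0}
top holder 0.59 [ 0.537 -0.007  0.013]
top stop 0.49 [0.569 0.174 0.037]
top rack 0.73 [0.613 0.012 0.02 ]
top board 0.75 [ 0.553 -0.254  0.003]
top board 0.64 [0.803 0.247 0.007]
top jaw 0.8 [ 0.535 -0.068  0.033]
top jaw 0.74 [ 0.47  -0.506  0.046]
top lever 0.44 [ 0.542 -0.064  0.069]
top post_grip 0.72 [0.613 0.015 0.024]
top post_grip 0.58 [ 0.533 -0.07   0.034]
top lever_grip 0.59 [ 0.544 -0.059  0.07 ]
top lever_grip 0.39 [ 0.533 -0.069  0.034]
top pad_face 0.66 [ 0.541 -0.019  0.031]
side holder 0.83 [0.535 0.01  0.011]
side holder 0.41 [ 0.543 -0.048  0.068]
side stop 0.64 [0.576 0.179 0.036]
side stop 0.63 [0.622 0.533 0.002]
side rack 0.56 [0.613 0.031 0.019]
side board 0.86 [0.796 0.254 0.009]
side board 0.78 [ 0.562 -0.24   0.008]
side jaw 0.75 [ 0.539 -0.059  0.032]
side post_grip 0.87 [ 0.538 -0.053  0.032]
side post_grip 0.51 [ 0.687 -0.104  0.009]
side pawl 0.5 [ 0.543 -0.051  0.071]
```

View pics/top1.png

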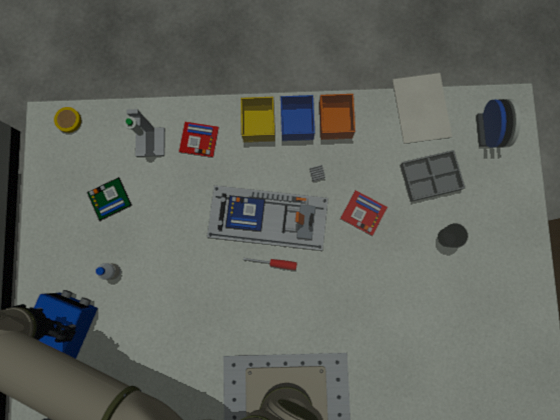

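View pics/side1.png

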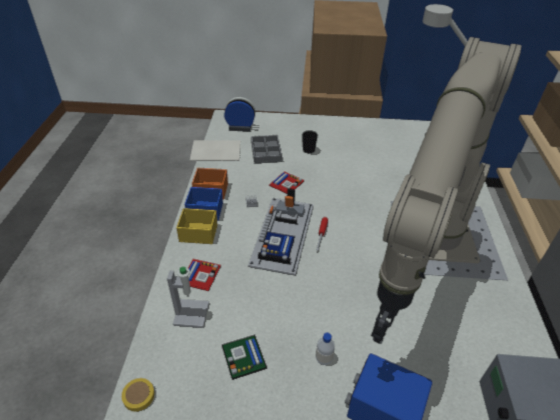

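Run:
```python
from h import *
z=np.load('top.npz'); P=z['P'];im=z['im']
m=(P[...,2]>0.007)&(P[...,0]>0.4)&(P[...,0]<0.66)&(P[...,1]>-0.23)&(P[...,1]<0.25)
n,l,s,c=cv2.connectedComponentsWithStats(m.astype(np.uint8)); k=1+s[1:,4].argmax(); print(s[k])
m2=(l==k)&(P[...,2]<0.02)
print(cv2.minAreaRect(P[l==k][:,:2].astype(np.float32)),cv2.minAreaRect((P[m2][:,:2]).astype(np.float32)))
hi=(l==k)&(P[...,2]>0.045); print(hi.sum(), np.round(P[hi],3).tolist()[::4])
c=im[170:270,190:345]; cv2.imwrite('pics/crop.png',cv2.resize(c,None,fx=5,fy=5,interpolation=cv2.INTER_CUBIC))
```

```text
[ 207  186  122   66 5918]
((0.5522483587265015, 0.0387628972530365), (0.35031190514564514, 0.16552911698818207), 81.38192749023438) ((0.5522483587265015, 0.0387628972530365), (0.35031190514564514, 0.16552911698818207), 81.38192749023438)
143 [[0.606, 0.168, 0.047], [0.552, -0.054, 0.104], [0.549, -0.054, 0.101], [0.546, -0.051, 0.103], [0.55, -0.063, 0.073], [0.544, -0.045, 0.104], [0.544, -0.057, 0.095], [0.55, -0.07, 0.049], [0.541, -0.045, 0.107], [0.542, -0.057, 0.093], [0.547, -0.07, 0.05], [0.54, -0.093, 0.1], [0.538, -0.054, 0.099], [0.542, -0.066, 0.066], [0.536, -0.09, 0.113], [0.534, -0.05, 0.109], [0.539, -0.063, 0.071], [0.534, -0.087, 0.106], [0.532, -0.048, 0.103], [0.535, -0.06, 0.081], [0.531, -0.084, 0.108], [0.529, -0.045, 0.107], [0.531, -0.056, 0.092], [0.535, -0.069, 0.048], [0.528, -0.092, 0.106], [0.527, -0.053, 0.095], [0.531, -0.066, 0.062], [0.525, -0.089, 0.105], [0.524, -0.05, 0.1], [0.527, -0.063, 0.067], [0.522, -0.089, 0.11], [0.523, -0.056, 0.08], [0.525, -0.083, 0.059], [0.522, -0.057, 0.066], [0.519, -0.085, 0.081], [0.519, -0.086, 0.058]]
```

View pics/crop.png

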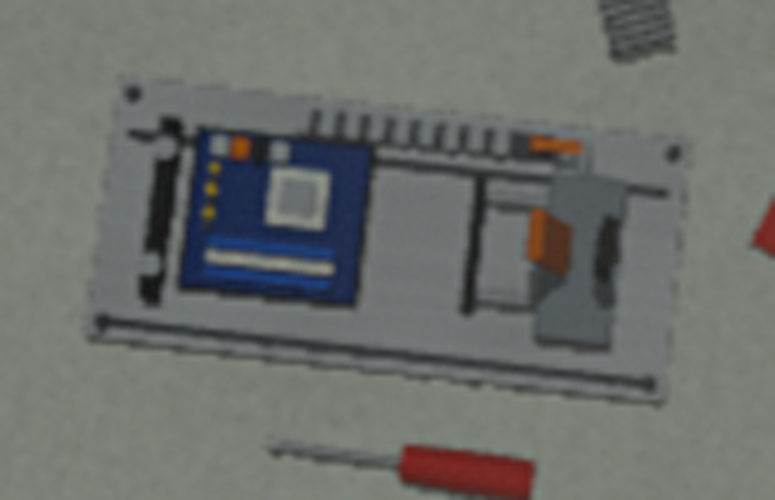

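```bash
cat >> h.py <<'E'
def go(p,yaw,o=None):
    """tool shift (m) and rotvec (deg) to TCP p, pointing down, tool x at yaw deg"""
    o=o or monitor.get_obs(); A=R.from_quat(o['ee_rot']); y=np.radians(yaw)
    B=R.from_matrix(np.array([[np.cos(y),np.sin(y),0],[np.sin(y),-np.cos(y),0],[0,0,-1]]).T.T)
    return np.round(A.inv().apply(np.array(p)-o['position']),4).tolist(), np.round((A.inv()*B).as_rotvec(degrees=True),2).tolist()
E
python3 - <<'E'
from h import *
print(np.round(eyes.camera_info('wrist')['tool_from_camera'],3).tolist(), np.array(eyes.camera_info('wrist')['intrinsics']).tolist())
print(go([.53,-.05,.26],82.5))
E
```

```text
[[1.0, 0.002, -0.001, -0.0], [-0.002, 0.949, 0.314, -0.081], [0.002, -0.314, 0.949, -0.142], [0.0, 0.0, 0.0, 1.0]] [[290.2649855316899, 0.0, 281.83122246438546], [0.0, 290.2649855316899, 211.1307471223707], [0.0, 0.0, 1.0]]
([-0.4292, 0.495, -0.0287], [-0.0, -0.01, -19.47])
```

Emit:
{"op": "servo_tool", "data": {
  "motion": [
    [1,-0.02,0.023,-0.01,0,0,-1],
    [1,-0.06,0.069,-0.02,0,0,-3],
    [1,-0.1,0.115,-0.029,0,0,-5],
    [1,-0.14,0.161,-0.029,0,0,-7],
    [1,-0.18,0.208,-0.029,0,0,-9],
    [1,-0.22,0.254,-0.029,0,0,-11],
    [1,-0.26,0.3,-0.029,0,0,-13],
    [1,-0.3,0.346,-0.029,0,0,-15],
    [1,-0.34,0.392,-0.029,0,0,-17],
    [1,-0.38,0.438,-0.029,0,0,-19.5],
    [1,-0.415,0.479,-0.029,0,0,-19.5],
    [1,-0.429,0.495,-0.029,0,0,-19.5],
    [1,-0.429,0.495,-0.029,0,0,-19.5]
  ]
}}

```text
clock: 2.72
position: [0.5302, -0.0515, 0.2603]
ee_rot: [0.753, 0.658, -0.0, 0.0]
ft_force: [-0.2, 0.8, -0.6]
grip_width: 1.003
```

Run:
```python
from h import *
o=monitor.get_obs(); print(o['clock'],np.round(o['position'],4),np.round(o['ee_rot'],4),np.round(o['ft_force'],1))
T=w_from_c('wrist',o); im,d=eyes.camera('wrist'); P=cloud('wrist',d,T); np.savez('w1.npz',im=im,P=P,d=d); cv2.imwrite('pics/w1.png',cv2.resize(im,(800,600)))
for t in ('stop','rack','board','lever','post_grip','lever_grip','pad_face','pawl'):
    for r in models.boxes_of('wrist',t)[:1]: print(t,round(r['confidence'],2),np.round(T[:3,:3]@r['point']+T[:3,3],3))
```

```text
2.725 [ 0.5302 -0.0515  0.2603] [ 7.528e-01  6.583e-01 -2.000e-04  2.000e-04] [-0.2  0.8 -0.6]
stop 0.58 [0.567 0.17  0.033]
rack 0.56 [0.61  0.013 0.019]
board 0.89 [0.558 0.102 0.017]
lever 0.94 [ 0.539 -0.058  0.08 ]
post_grip 0.66 [ 0.527 -0.068  0.031]
lever_grip 0.72 [ 0.541 -0.056  0.078]
pad_face 0.57 [ 0.533 -0.017  0.027]
pawl 0.73 [ 0.542 -0.058  0.076]
```

View pics/w1.png

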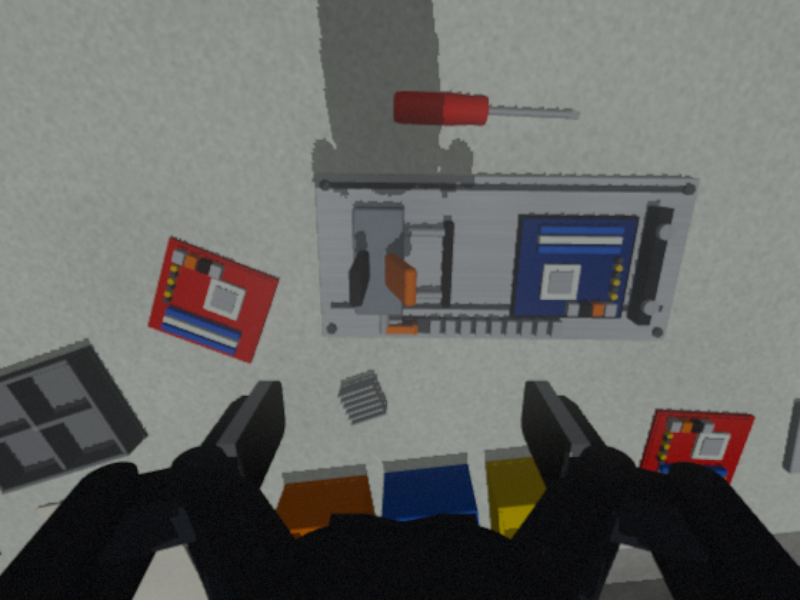

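Run:
```python
from h import *
z=np.load('w1.npz'); P=z['P'];im=z['im']
# near edge: first row in each column where z>0.006
pts=[]
for u in range(235,475,4):
    v=np.where((P[:,u,2]>0.007)&(P[:,u,0]>0.42)&(P[:,u,0]<.5))[0]
    if len(v): pts.append(P[v[1],u])
pts=np.array(pts); a=np.polyfit(pts[:,1],pts[:,0],1); r=pts[:,0]-np.polyval(a,pts[:,1]); k=abs(r)<.003
a=np.polyfit(pts[k,1],pts[k,0],1); print('edge slope deg',np.degrees(np.arctan(a[0])),k.sum(),r[k].std(),a)
m=(P[...,2]>0.007)&(P[...,2]<.05)&(P[...,0]>0.42)&(P[...,0]<0.66)&(P[...,1]>-0.2)&(P[...,1]<0.25)
n,l,s,c=cv2.connectedComponentsWithStats(m.astype(np.uint8)); k=1+s[1:,4].argmax()
mm=cv2.erode((l==k).astype(np.uint8),np.ones((2,2)))>0
rect=cv2.minAreaRect(P[mm&(P[...,2]<.02)][:,:2].astype(np.float32)); print(rect, np.median(P[mm&(abs(P[...,2]-.012)<.004)][:,2]))
th=np.arctan(a[0]); e=np.array([np.sin(th),np.cos(th)]); f=np.array([np.cos(th),-np.sin(th)])
c0=np.array(rect[0]); Q=np.stack([(P[...,:2]-c0)@f,(P[...,:2]-c0)@e,P[...,2]],-1); np.savez('q.npz',Q=Q,c0=c0,e=e,f=f)
def st(name,mk):
    q=Q[mk]; print(name,len(q),np.round(np.percentile(q,[2,50,98],axis=0),4).tolist())
X,Y,Z=Q[...,0],Q[...,1],Q[...,2]
IN=(abs(X)<.085)&(abs(Y)<.18)
hsv=cv2.cvtColor(im,cv2.COLOR_BGR2HSV); H,S,V=[hsv[...,i].astype(int) for i in range(3)]
st('orange lever',IN&(H<18)&(S>150)&(Z>.05)); st('pawl orange',IN&(H<18)&(S>150)&(Z<.04)&(Y<-.03)&(X>.04))
st('post top',IN&(Z>.095)&(V<70)); st('blue',IN&(H>100)&(H<130)&(S>120)&(Z<.03)&(Z>.005))
st('jawblock',IN&(abs(Z-.033)<.004)&(Y<-.03)&(abs(X)<.06)&(abs(X)>.03))
st('pad',IN&(V<60)&(Z>.02)&(Z<.04)&(Y>-.07)&(Y<.0)); st('stop',IN&(V<60)&(Z>.028)&(Z<.04)&(Y>.09))
```

```text
Traceback (most recent call last):
TypeError: expected non-empty vector for x
```

```bash
cat > m.py <<'E'
from h import *
z=np.load('w1.npz'); P=z['P'];im=z['im']
m=(P[...,2]>0.006)&(P[...,2]<.02)&(P[...,0]>0.42)&(P[...,0]<0.66)&(P[...,1]>-0.2)&(P[...,1]<0.25)
n,l,s,c=cv2.connectedComponentsWithStats(m.astype(np.uint8)); k=1+s[1:,4].argmax(); print(s[k])
mm=cv2.morphologyEx((l==k).astype(np.uint8),cv2.MORPH_OPEN,np.ones((5,5)))>0
rect=cv2.minAreaRect(P[mm][:,:2].astype(np.float32)); print(rect)
pts=[]
for u in range(s[k][0]+8,s[k][0]+s[k][2]-8,3):
    v=np.where(mm[:,u])[0]
    if len(v): pts.append(P[v[0],u,:2])
L=cv2.fitLine(np.array(pts,np.float32),cv2.DIST_HUBER,0,.002,.001).ravel(); 
if L[1]<0: L[:2]*=-1
th=np.arctan2(L[0],L[1]); print('edge',np.degrees(th),L, len(pts))
e=np.array([np.sin(th),np.cos(th)]); f=np.array([np.cos(th),-np.sin(th)])
c0=np.array(rect[0]); Q=np.stack([(P[...,:2]-c0)@f,(P[...,:2]-c0)@e,P[...,2]],-1); np.savez('q.npz',Q=Q,c0=c0,e=e,f=f)
def st(name,mk):
    q=Q[mk]; print(name,len(q),np.round(np.percentile(q,[2,50,98],axis=0),4).tolist() if len(q) else '')
X,Y,Z=Q[...,0],Q[...,1],Q[...,2]
IN=(abs(X)<.085)&(abs(Y)<.18)
hsv=cv2.cvtColor(im,cv2.COLOR_BGR2HSV); H,S,V=[hsv[...,i].astype(int) for i in range(3)]
st('orange lever',IN&(H<18)&(S>150)&(Z>.05)); st('pawl orange',IN&(H<18)&(S>150)&(Z<.05)&(Y<-.03)&(X>.04))
st('post top',IN&(Z>.095)&(V<70)); st('blue',IN&(H>100)&(H<130)&(S>120)&(Z<.03)&(Z>.005))
st('jawblock',IN&(abs(Z-.033)<.004)&(Y<-.03)&(abs(X)<.06)&(abs(X)>.03))
st('pad',IN&(V<60)&(Z>.02)&(Z<.04)&(Y>-.08)&(Y<.0)&(abs(X)<.045)); st('stop',IN&(V<60)&(Z>.028)&(Z<.045)&(Y>.09))
st('plate',mm)
E
python3 m.py
```

```text
[  220   122   270   117 19995]
((0.5502276420593262, 0.03873273730278015), (0.35014835000038147, 0.15962257981300354), 81.73625946044922)
edge 8.234092 [0.14321783 0.9896912  0.471215   0.04463663] 85
orange lever 345 [[-0.0233, -0.1553, 0.066], [-0.0047, -0.0903, 0.1023], [0.012, -0.0287, 0.3444]]
pawl orange 106 [[0.0599, -0.1072, 0.0266], [0.0626, -0.0927, 0.0292], [0.0668, -0.0796, 0.0305]]
post top 42914 [[-0.0267, -0.162, 0.2819], [-0.0183, -0.0932, 0.3372], [0.0016, -0.0232, 0.3558]]
blue 3139 [[-0.0414, 0.0181, 0.0164], [-0.0056, 0.0632, 0.0181], [0.0471, 0.1186, 0.0269]]
jawblock 1099 [[-0.051, -0.1376, 0.0292], [-0.0338, -0.1135, 0.032], [0.0537, -0.051, 0.034]]
pad 368 [[-0.0393, -0.0563, 0.0226], [-0.0029, -0.0526, 0.0295], [0.0374, -0.0487, 0.0311]]
stop 707 [[-0.0532, 0.1301, 0.0285], [-0.0038, 0.1341, 0.0326], [0.0509, 0.1418, 0.0344]]
plate 19059 [[-0.0779, -0.1698, 0.0095], [-0.0235, 0.0074, 0.0115], [0.0738, 0.1691, 0.0188]]
```

Run:
```python
from h import *
Q=np.load('q.npz')['Q']; im=np.load('w1.npz')['im']; g=cv2.cvtColor(im,cv2.COLOR_BGR2GRAY)
X,Y,Z=Q[...,0],Q[...,1],Q[...,2]
m=(abs(X-.064)<.004)&(abs(Y)<.09)&(Z<.04)
b=np.round(Y[m]*1000/2).astype(int)
for i in range(b.min(),b.max()+1):
    k=b==i
    if k.any(): print(i*2,k.sum(),round(np.median(g[m][k])),round(np.median(Z[m][k])*1000,1),round(Z[m][k].min()*1000,1),end=' | ')
v=(abs(X)<.09)&(abs(Y)<.18)
r,c=np.where((abs(X-.064)<.02)&(abs(Y+.02)<.1)); cr=im[r.min():r.max()+1,c.min():c.max()+1]; print(cr.shape,r.min(),c.min())
cv2.imwrite('pics/rack.png',cv2.resize(cr,None,fx=5,fy=5,interpolation=cv2.INTER_CUBIC)[:600,:800])
```

```text
-90 8 96 28.4 16.0 | -88 9 92 29.0 15.3 | -86 15 98 28.7 15.1 | -84 12 66 21.9 15.2 | -82 7 100 28.7 27.7 | -80 12 91 28.5 16.3 | -78 5 73 16.4 15.0 | -76 6 68 15.7 15.1 | -74 10 66 16.3 15.7 | -72 5 68 16.4 15.9 | -70 10 68 16.8 15.6 | -68 5 67 16.0 14.6 | -66 11 108 22.8 15.8 | -64 4 124 23.2 22.2 | -62 11 124 23.4 22.3 | -60 6 124 22.6 22.2 | -58 7 125 23.3 22.4 | -56 6 112 22.8 16.6 | -54 9 69 16.0 14.8 | -52 8 68 17.0 15.0 | -50 9 112 22.7 18.0 | -48 10 124 23.5 22.0 | -46 6 124 23.2 22.2 | -44 8 124 23.1 22.4 | -42 3 123 22.7 22.0 | -40 8 78 15.6 14.4 | -38 6 68 16.5 15.5 | -36 10 73 19.6 15.4 | -34 8 120 23.2 22.5 | -32 8 123 22.8 21.8 | -30 6 123 23.2 21.9 | -28 9 123 23.0 21.1 | -26 3 98 17.4 17.1 | -24 7 74 16.0 14.5 | -22 7 67 16.3 15.6 | -20 10 109 23.1 17.5 | -18 8 122 22.9 22.3 | -16 6 123 22.9 21.9 | -14 9 122 22.9 21.8 | -12 5 114 23.2 22.2 | -10 5 88 16.2 15.7 | -8 5 68 15.9 14.7 | -6 12 68 20.0 15.5 | -4 9 122 23.0 21.8 | -2 6 122 22.9 22.1 | 0 9 122 23.1 22.5 | 2 5 121 22.5 22.0 | 4 2 107 23.9 23.8 | 6 6 83 16.1 15.8 | 8 12 67 16.6 14.6 | 10 10 112 22.9 16.6 | 12 6 121 22.7 21.7 | 14 8 121 23.0 22.1 | 16 7 121 23.0 21.2 | 18 5 121 23.6 22.1 | 20 4 95 16.6 15.8 | 22 6 71 16.0 15.5 | 24 17 65 19.5 15.1 | 26 5 120 22.2 21.9 | 28 9 120 23.3 22.2 | 30 8 120 23.6 21.4 | 32 8 120 23.1 22.0 | 34 3 110 22.4 22.3 | 36 6 88 16.1 15.2 | 38 14 65 17.4 14.5 | 40 9 109 23.0 15.3 | 42 7 119 23.0 21.9 | 44 8 120 22.7 22.0 | 46 7 119 23.0 22.4 | 48 6 119 22.8 22.0 | 50 1 100 16.3 16.3 | 52 7 82 15.5 14.8 | 54 19 65 19.6 14.6 | 56 4 116 23.2 21.8 | 58 10 119 22.8 21.2 | 60 6 119 23.4 20.9 | 62 10 119 22.3 21.4 | 68 3 119 10.8 10.3 | 70 9 122 11.1 9.8 | 72 6 122 11.1 9.3 | 74 7 123 11.1 9.8 | 76 10 124 11.3 10.1 | 78 6 122 10.8 9.7 | 80 7 123 10.9 10.2 | 82 6 124 10.7 10.0 | 84 8 122 10.6 9.6 | 86 9 123 10.9 10.3 | 88 7 123 11.4 9.8 | 90 2 124 11.1 10.7 | (25, 146, 3) 213 262
```

Run:
```python
from h import *
z=np.load('q.npz'); Q=z['Q']; im=np.load('w1.npz')['im']
c0,e,f=z['c0'],z['e'],z['f']
X,Y,Z=Q[...,0],Q[...,1],Q[...,2]
hsv=cv2.cvtColor(im,cv2.COLOR_BGR2HSV); H,S,V=[hsv[...,i].astype(int) for i in range(3)]
def st(n,m):
    q=Q[m]; print(n,len(q),np.round(np.percentile(q,[3,50,97],axis=0),4).tolist())
IN=(abs(X)<.06)&(abs(Y+.11)<.06)
st('lever',IN&(H<18)&(S>150)&(Z>.05)&(Z<.12)); st('levertop',IN&(H<18)&(S>150)&(Z>.095)&(Z<.12));st('post',IN&(Z>.09)&(Z<.12)&(S<100)); st('posttop',IN&(Z>.1)&(Z<.12)&(V<60))
def W(x,y,zz): return [*(c0+f*x+e*y),zz]
yaw=90-8.25
for p in ([0,-.114,.13],[0,-.114,.065],[0,-.1207,.065]): print(np.round(W(*p),4),go(W(*p),yaw))
```

```text
lever 285 [[-0.0136, -0.1034, 0.0671], [-0.0018, -0.0895, 0.1019], [0.0118, -0.084, 0.1037]]
levertop 219 [[-0.0137, -0.0938, 0.0977], [-0.0014, -0.0883, 0.1024], [0.012, -0.084, 0.1038]]
post 293 [[-0.0144, -0.1334, 0.0923], [-0.001, -0.128, 0.1045], [0.014, -0.1172, 0.1062]]
posttop 223 [[-0.0139, -0.1323, 0.1013], [-0.0006, -0.128, 0.1048], [0.0125, -0.124, 0.1062]]
[ 0.5339 -0.0741  0.13  ] ([-0.0241, 0.0071, 0.1303], [0.01, -0.02, 0.83])
[ 0.5339 -0.0741  0.065 ] ([-0.0242, 0.0071, 0.1953], [0.01, -0.02, 0.83])
[ 0.5329 -0.0807  0.065 ] ([-0.0309, 0.007, 0.1953], [0.01, -0.02, 0.83])
```

Emit:
{"op": "servo_tool", "data": {
  "motion": [
    [1,-0.01,0.003,0.03,0,0,0.4],
    [1,-0.02,0.006,0.07,0,0,0.8],
    [1,-0.023,0.008,0.11,0,0,0.8],
    [1,-0.023,0.008,0.14,0,0,0.8],
    [1,-0.023,0.008,0.17,0,0,0.8],
    [1,-0.023,0.008,0.19,0,0,0.8],
    [1,-0.026,0.008,0.195,0,0,0.8],
    [1,-0.03,0.008,0.195,0,0,0.8],
    [1,-0.03,0.008,0.195,0,0,0.8],
    [1,-0.03,0.008,0.195,0,0,0.8]
  ]
}}

```text
clock: 4.42
position: [0.5346, -0.0806, 0.066]
ee_rot: [0.756, 0.654, 0.001, 0.0]
ft_force: [0.8, 1.6, 0.1]
grip_width: 0.998
```

Run:
```python
from h import *
z=np.load('q.npz'); c0,e,f=z['c0'],z['e'],z['f']
o=monitor.get_obs(); p=o['position']; print(o['clock'],np.round([(p[:2]-c0)@f,(p[:2]-c0)@e,p[2]],4),np.round(o['ft_force'],2),o['grip_width'])
im,d=eyes.camera('wrist'); cv2.imwrite('pics/w2.png',im)
```

```text
4.425 [ 0.0016 -0.1204  0.066 ] [0.77 1.63 0.12] 0.9979453833628201
```

View pics/w2.png

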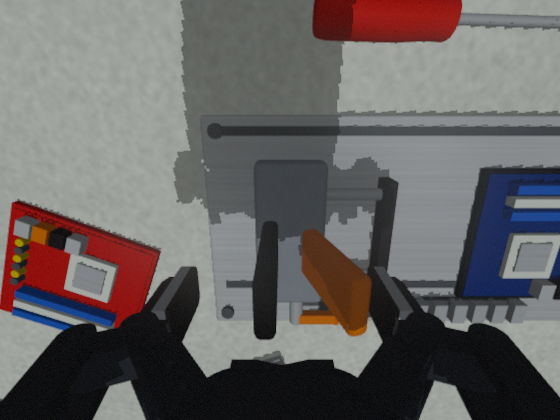

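The post (265, 280) and the orange lever (335, 285) stand between the two fingers (185 and 385). Now squeezing gently.

Emit:
{"op": "servo_tool", "data": {
  "motion": [
    [0.7,0,0,0,0,0,0],
    [0.5,0,0,0,0,0,0],
    [0.3,0,0,0,0,0,0],
    [0.2,0,0,0,0,0,0],
    [0.2,0,0,0,0,0,0],
    [0.2,0,0,0,0,0,0],
    [0.2,0,0,0,0,0,0],
    [0.2,0,0,0,0,0,0]
  ],
  "grip_force": 25
}}

```text
clock: 5.48
position: [0.5344, -0.0801, 0.0656]
ee_rot: [0.756, 0.654, 0.0, -0.0]
ft_force: [-0.8, 3.7, 5.0]
grip_width: 0.316
```

```bash
cat > s.py <<'E'
from h import *
z=np.load('q.npz'); c0,e,f=z['c0'],z['e'],z['f']
o=monitor.get_obs(); p=o['position']; F=np.array(o['ft_force']); print(round(o['clock'],2),'XYZ mm',np.round(1000*np.array([(p[:2]-c0)@f,(p[:2]-c0)@e,p[2]]),1),'F hold',np.round([F[:2]@f,F[:2]@e,F[2]],1),'w',round(o['grip_width'],3))
E
python3 s.py
```

```text
5.47 XYZ mm [   1.3 -119.9   65.6] F hold [-1.3  3.5  5. ] w 0.316
```

Emit:
{"op": "servo_tool", "data": {
  "motion": [
    [0.2,0.004,0,0,0,0,0],
    [0.2,0.012,0,0,0,0,0],
    [0.2,0.02,0,0,0,0,0],
    [0.2,0.028,0,0,0,0,0],
    [0.2,0.036,0,0,0,0,0],
    [0.2,0.044,0,0,0,0,0],
    [0.2,0.05,0,0,0,0,0],
    [0.2,0.054,0,0,0,0,0],
    [0.2,0.056,0,0,0,0,0]
  ]
}}

```text
clock: 6.6
position: [0.5419, -0.0285, 0.0656]
ee_rot: [0.757, 0.653, -0.001, 0.001]
ft_force: [-2.8, -9.0, 7.0]
grip_width: 0.314
```

```bash
python3 s.py
```

```text
6.6 XYZ mm [  1.4 -67.7  65.6] F hold [-1.5 -9.3  7. ] w 0.314
```

Emit:
{"op": "servo_tool", "data": {
  "motion": [
    [0.2,0.004,0,0,0,0,0],
    [0.2,0.008,0,0,0,0,0],
    [0.2,0.01,0,0,0,0,0],
    [0.2,0.011,0,0,0,0,0]
  ]
}}

```text
clock: 7.1
position: [0.5434, -0.018, 0.0656]
ee_rot: [0.757, 0.653, -0.001, 0.001]
ft_force: [-3.7, -10.2, 7.3]
grip_width: 0.318
```

```bash
python3 s.py
```

```text
7.1 XYZ mm [  1.4 -57.1  65.6] F hold [ -2.2 -10.6   7.3] w 0.318
```

Emit:
{"op": "servo_tool", "data": {
  "motion": [
    [0.2,0.001,0,0,0,0,0],
    [0.2,0.002,0,0,0,0,0],
    [0.2,0.003,0,0,0,0,0]
  ]
}}

```text
clock: 7.48
position: [0.5439, -0.0153, 0.0656]
ee_rot: [0.757, 0.653, -0.001, 0.001]
ft_force: [-3.0, -10.9, 7.2]
grip_width: 0.317
```

```bash
python3 s.py
```

```text
7.47 XYZ mm [  1.4 -54.4  65.6] F hold [ -1.5 -11.2   7.2] w 0.317
```

Emit:
{"op": "servo_tool", "data": {
  "motion": [
    [0.2,0.001,0,0,0,0,0],
    [0.2,0.002,0,0,0,0,0]
  ]
}}

```text
clock: 7.72
position: [0.5441, -0.0133, 0.0656]
ee_rot: [0.757, 0.653, -0.001, 0.001]
ft_force: [-3.0, -11.4, 7.7]
grip_width: 0.321
```

```bash
python3 s.py
```

```text
7.72 XYZ mm [  1.4 -52.4  65.6] F hold [ -1.3 -11.7   7.7] w 0.321
```

Emit:
{"op": "servo_tool", "data": {
  "motion": [
    [0.2,0.001,0,0,0,0,0],
    [0.2,0.002,0,0,0,0,0],
    [0.2,0.002,0,0,0,0,0]
  ]
}}

```text
clock: 8.1
position: [0.5444, -0.0111, 0.0656]
ee_rot: [0.757, 0.653, -0.001, 0.001]
ft_force: [-2.9, -10.1, 6.8]
grip_width: 0.32
```

```bash
python3 s.py
python3 - <<'E'
from h import *
o=monitor.get_obs(); T=w_from_c('wrist',o); im,d=eyes.camera('wrist'); P=cloud('wrist',d,T)
z=np.load('q.npz'); c0,e,f=z['c0'],z['e'],z['f']
Q=np.stack([(P[...,:2]-c0)@f,(P[...,:2]-c0)@e,P[...,2]],-1); np.savez('w3.npz',Q=Q,im=im)
cv2.imwrite('pics/w3.png',cv2.resize(im,(800,600)))
X,Y,Z=Q[...,0],Q[...,1],Q[...,2]; hsv=cv2.cvtColor(im,cv2.COLOR_BGR2HSV); H,S,V=[hsv[...,i].astype(int) for i in range(3)]
def st(n,m):
    q=Q[m]; print(n,len(q),np.round(1000*np.percentile(q,[3,50,97],axis=0),1).tolist() if len(q) else '')
st('blue',(abs(X)<.06)&(H>100)&(H<130)&(S>120)&(Z<.03)&(Z>.005)&(Y>0)); st('stop',(abs(X)<.06)&(V<60)&(Z>.028)&(Z<.045)&(Y>.1)&(Y<.16))
st('pad',(V<60)&(Z>.02)&(Z<.035)&(Y>-.03)&(Y<.03)&(abs(X)<.045))
st('jawblk',(abs(X+.035)<.012)&(abs(Z-.033)<.003)&(Y<-.01)&(Y>-.1))
E
```

```text
8.1 XYZ mm [  1.4 -50.2  65.6] F hold [ -1.4 -10.4   6.8] w 0.32
blue 11800 [[-41.4, 27.5, 16.7], [-8.1, 71.6, 18.1], [46.6, 126.9, 26.6]]
stop 963 [[-3.4, 130.4, 28.2], [26.6, 132.0, 31.9], [53.3, 140.8, 33.6]]
pad 1712 [[-38.9, 13.1, 21.2], [-4.3, 15.8, 29.2], [36.3, 20.5, 30.6]]
jawblk 2700 [[-46.3, -67.7, 30.9], [-35.5, -46.8, 32.1], [-23.8, -25.7, 33.3]]
```

View pics/w3.png

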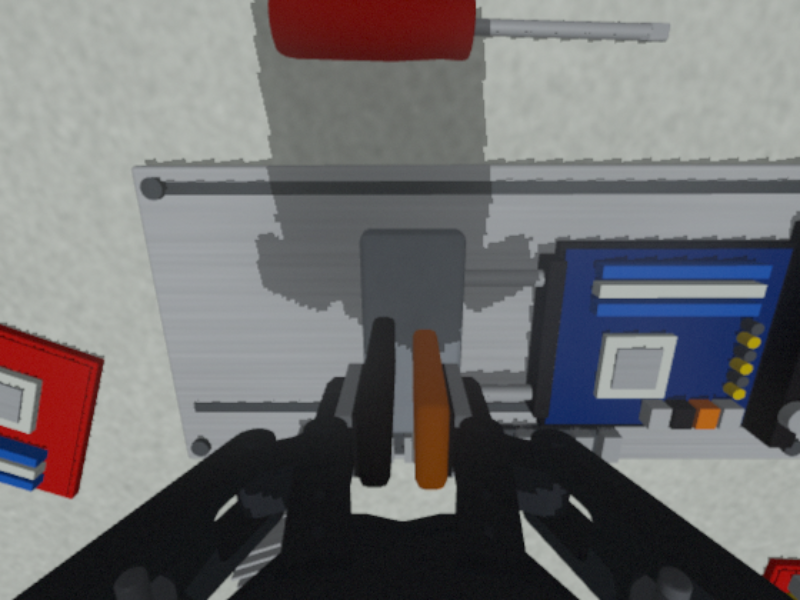

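Emit:
{"op": "servo_tool", "data": {
  "motion": [
    [0.2,0.0005,0,0,0,0,0],
    [0.2,0.001,0,0,0,0,0]
  ]
}}

```text
clock: 8.4
position: [0.5445, -0.0107, 0.0656]
ee_rot: [0.757, 0.653, -0.001, 0.001]
ft_force: [-3.5, -11.7, 7.8]
grip_width: 0.316
```

```bash
python3 s.py
```

```text
8.4 XYZ mm [  1.4 -49.7  65.6] F hold [ -1.8 -12.1   7.8] w 0.316
```

Emit:
{"op": "servo_tool", "data": {
  "motion": [
    [0.2,0.0005,0,0,0,0,0],
    [0.2,0.001,0,0,0,0,0]
  ]
}}

```text
clock: 8.65
position: [0.5446, -0.0098, 0.0656]
ee_rot: [0.757, 0.653, -0.001, 0.001]
ft_force: [-2.5, -11.7, 7.5]
grip_width: 0.319
```

```bash
python3 s.py
```

```text
8.65 XYZ mm [  1.4 -48.8  65.6] F hold [ -0.8 -11.9   7.5] w 0.319
```

Emit:
{"op": "servo_tool", "data": {
  "motion": [
    [0.2,0.0005,0,0,0,0,0],
    [0.2,0.001,0,0,0,0,0]
  ]
}}

```text
clock: 8.9
position: [0.5448, -0.0088, 0.0656]
ee_rot: [0.758, 0.653, -0.001, 0.001]
ft_force: [-3.7, -11.7, 7.9]
grip_width: 0.317
```

```bash
python3 s.py
```

```text
8.9 XYZ mm [  1.4 -47.8  65.6] F hold [ -2.  -12.1   7.9] w 0.317
```

Emit:
{"op": "servo_tool", "data": {
  "motion": [
    [0.2,0.0005,0,0,0,0,0],
    [0.2,0.001,0,0,0,0,0]
  ]
}}

```text
clock: 9.15
position: [0.5449, -0.0078, 0.0656]
ee_rot: [0.758, 0.653, -0.001, 0.001]
ft_force: [-3.5, -11.7, 8.7]
grip_width: 0.316
```

```bash
python3 s.py
```

```text
9.15 XYZ mm [  1.4 -46.8  65.6] F hold [ -1.8 -12.1   8.7] w 0.316
```

```bash
cat > v.py <<'E'
import sys
from h import *
name=sys.argv[1]
o=monitor.get_obs(); T=w_from_c('wrist',o); im,d=eyes.camera('wrist'); P=cloud('wrist',d,T)
z=np.load('q.npz'); c0,e,f=z['c0'],z['e'],z['f']
Q=np.stack([(P[...,:2]-c0)@f,(P[...,:2]-c0)@e,P[...,2]],-1); np.savez(name+'.npz',Q=Q,im=im)
cv2.imwrite(f'pics/{name}.png',cv2.resize(im,(800,600)))
E
cat > a.py <<'E'
import sys
from h import *
for n in sys.argv[1:]:
    z=np.load(n+'.npz'); Q,im=z['Q'],z['im']; X,Y,Z=Q[...,0],Q[...,1],Q[...,2]
    hsv=cv2.cvtColor(im,cv2.COLOR_BGR2HSV); H,S,V=[hsv[...,i].astype(int) for i in range(3)]
    def ed(m,lo=1,hi=99): q=Y[m]*1000; return np.round(np.percentile(q,[lo,hi]),1) if len(q)>20 else None
    B=(H>100)&(H<130)&(S>120)&(Z>.015)&(Z<.02)&(abs(X)<.05)&(Y>0)
    row=(abs(X+.02)<.008)
    print(n,'blue',ed(B),'pad top',ed((abs(X+.03)<.01)&(V<60)&(Z>.026)&(Z<.034)&(Y>-.03)&(Y<.04)),'jaw',ed((abs(X+.035)<.01)&(abs(Z-.033)<.004)&(Y<-.01)&(Y>-.09)),'stop',ed((abs(X)<.06)&(V<60)&(Z>.028)&(Z<.04)&(Y>.1)&(Y<.16)))
E
python3 v.py w4; python3 a.py w3 w4
```

```text
w3 blue [ 26.1 128.9] pad top [13.1 20.7] jaw [-69.  -24.5] stop [130.2 142.3]
w4 blue [ 25.8 128.7] pad top [13.1 20.7] jaw [-65.6 -21.2] stop [130.2 142. ]
```

Board hasn't moved since the last look while the jaw advanced 3.4 mm, so it is home with the pad pressed ~4 mm. The next notch (~15 mm on) gives ~19 mm of 25, which is firmly in mid range; I'll stop just short of it.

Emit:
{"op": "servo_tool", "data": {
  "motion": [
    [0.2,0.002,0,0,0,0,0],
    [0.2,0.004,0,0,0,0,0],
    [0.2,0.006,0,0,0,0,0],
    [0.2,0.008,0,0,0,0,0],
    [0.2,0.01,0,0,0,0,0],
    [0.2,0.011,0,0,0,0,0],
    [0.2,0.012,0,0,0,0,0],
    [0.2,0.0125,0,0,0,0,0],
    [0.2,0.0125,0,0,0,0,0]
  ]
}}

```text
clock: 10.32
position: [0.5467, 0.0041, 0.0656]
ee_rot: [0.758, 0.653, -0.002, 0.001]
ft_force: [-3.9, -14.0, 8.8]
grip_width: 0.32
```

```bash
python3 s.py; python3 v.py w5; python3 a.py w5
```

```text
10.32 XYZ mm [  1.4 -34.8  65.6] F hold [ -1.8 -14.4   8.8] w 0.32
w5 blue [ 25.4 128.7] pad top [13.2 21.2] jaw [-53.6 -10.5] stop [130.2 142.5]
```

Emit:
{"op": "servo_tool", "data": {
  "motion": [
    [0.2,-0.001,0,0,0,0,0],
    [0.2,-0.002,0,0,0,0,0],
    [0.2,-0.003,0,0,0,0,0],
    [0.2,-0.0035,0,0,0,0,0]
  ]
}}

```text
clock: 10.88
position: [0.5467, 0.004, 0.0656]
ee_rot: [0.757, 0.654, -0.0, 0.0]
ft_force: [-2.2, -0.6, 5.4]
grip_width: 0.316
```

```bash
python3 s.py
```

```text
10.88 XYZ mm [  1.4 -34.9  65.6] F hold [-2.1 -0.9  5.4] w 0.316
```

Unloaded; now letting go of the lever.

Emit:
{"op": "servo_tool", "data": {
  "motion": [
    [0.5,0,0,0,0,0,0],
    [0.7,0,0,0,0,0,0],
    [0.95,0,0,0,0,0,0],
    [0.95,0,0,0,0,0,0],
    [0.95,0,0,0,0,0,0]
  ]
}}

```text
clock: 11.5
position: [0.5466, 0.0054, 0.0653]
ee_rot: [0.756, 0.654, 0.0, 0.0]
ft_force: [-0.7, 0.3, 0.5]
grip_width: 0.949
```

```bash
python3 s.py; python3 v.py w6; python3 a.py w6
```

```text
11.5 XYZ mm [  1.2 -33.5  65.3] F hold [-0.7  0.1  0.5] w 0.949
w6 blue [ 25.5 128.8] pad top [13.2 21.1] jaw [-53.7 -10.5] stop [130.3 142.6]
```

View pics/w6.png

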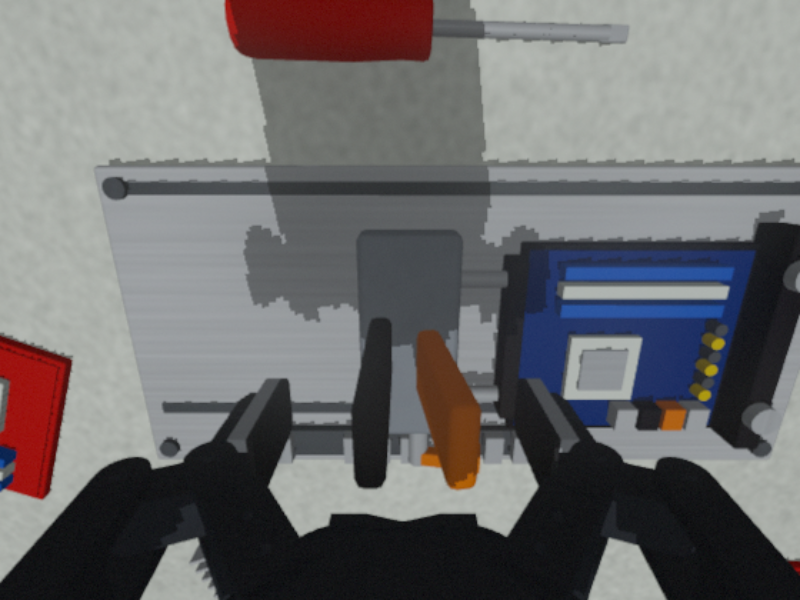

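The lever is at half lean (415–470, 330–485): the latch rests on a tooth, as planned. Pushing the post from behind with the open hand to feel for the notch.

Emit:
{"op": "servo_tool", "data": {
  "motion": [
    [0.95,0.005,0,0,0,0,0],
    [0.95,0.012,0,0,0,0,0],
    [0.95,0.018,0,0,0,0,0],
    [0.95,0.022,0,0,0,0,0],
    [0.95,0.022,0,0,0,0,0]
  ]
}}

```text
clock: 12.18
position: [0.5498, 0.0277, 0.0653]
ee_rot: [0.756, 0.655, 0.0, -0.0]
ft_force: [0.3, 0.8, -0.3]
grip_width: 0.952
```

```bash
python3 s.py
```

```text
12.18 XYZ mm [  1.2 -11.   65.3] F hold [ 0.2  0.8 -0.3] w 0.952
```

Emit:
{"op": "servo_tool", "data": {
  "motion": [
    [0.95,0.001,0,0,0,0,0],
    [0.95,0.002,0,0,0,0,0],
    [0.95,0.003,0,0,0,0,0],
    [0.95,0.003,0,0,0,0,0]
  ]
}}

```text
clock: 12.68
position: [0.5502, 0.0303, 0.0653]
ee_rot: [0.756, 0.654, 0.0, -0.0]
ft_force: [0.8, 0.4, 0.2]
grip_width: 0.95
```

```bash
python3 s.py
```

```text
12.68 XYZ mm [ 1.2 -8.3 65.3] F hold [0.8 0.5 0.2] w 0.95
```

Emit:
{"op": "servo_tool", "data": {
  "motion": [
    [0.95,0.001,0,0,0,0,0],
    [0.95,0.002,0,0,0,0,0],
    [0.95,0.003,0,0,0,0,0],
    [0.95,0.003,0,0,0,0,0]
  ]
}}

```text
clock: 13.18
position: [0.5503, 0.0305, 0.0652]
ee_rot: [0.757, 0.653, -0.001, 0.001]
ft_force: [-0.6, -9.5, 2.4]
grip_width: 0.948
```

```bash
python3 s.py
```

```text
13.18 XYZ mm [ 1.3 -8.1 65.2] F hold [ 0.7 -9.4  2.4] w 0.948
```

Emit:
{"op": "servo_tool", "data": {
  "motion": [
    [0.95,0.001,0,0,0,0,0],
    [0.95,0.002,0,0,0,0,0],
    [0.95,0.002,0,0,0,0,0]
  ]
}}

```text
clock: 13.55
position: [0.5504, 0.0308, 0.0651]
ee_rot: [0.757, 0.653, -0.002, 0.001]
ft_force: [-2.4, -15.3, 3.0]
grip_width: 0.951
```

```bash
python3 s.py
```

```text
13.55 XYZ mm [ 1.3 -7.9 65.1] F hold [ -0.2 -15.5   3. ] w 0.951
```

Emit:
{"op": "servo_tool", "data": {
  "motion": [
    [0.95,0.0005,0,0,0,0,0],
    [0.95,0.001,0,0,0,0,0],
    [0.95,0.001,0,0,0,0,0]
  ]
}}

```text
clock: 13.92
position: [0.5504, 0.0309, 0.0651]
ee_rot: [0.758, 0.653, -0.002, 0.001]
ft_force: [-3.4, -17.6, 2.8]
grip_width: 0.953
```

```bash
python3 s.py
```

```text
13.93 XYZ mm [ 1.3 -7.7 65.1] F hold [ -0.8 -17.9   2.8] w 0.953
```

Emit:
{"op": "servo_tool", "data": {
  "motion": [
    [0.95,0.0005,0,0,0,0,0],
    [0.95,0.001,0,0,0,0,0],
    [0.95,0.001,0,0,0,0,0]
  ]
}}

```text
clock: 14.3
position: [0.5508, 0.0332, 0.0651]
ee_rot: [0.757, 0.653, -0.002, 0.001]
ft_force: [-1.2, -12.8, 1.9]
grip_width: 0.949
```

```bash
python3 s.py; python3 v.py w7; python3 a.py w7
```

```text
14.3 XYZ mm [ 1.3 -5.4 65.1] F hold [  0.6 -12.8   1.9] w 0.949
w7 blue [ 25.  128.4] pad top [13.3 21.2] jaw [-50.8 -10.2] stop [130.5 142.8]
```

Emit:
{"op": "servo_tool", "data": {
  "motion": [
    [0.95,0.0005,0,0,0,0,0],
    [0.95,0.001,0,0,0,0,0],
    [0.95,0.001,0,0,0,0,0]
  ]
}}

```text
clock: 14.72
position: [0.5509, 0.0338, 0.0651]
ee_rot: [0.757, 0.653, -0.002, 0.001]
ft_force: [-2.1, -14.9, 1.8]
grip_width: 0.95
```

```bash
python3 s.py; python3 v.py w8; python3 a.py w8
```

```text
14.72 XYZ mm [ 1.3 -4.8 65.1] F hold [  0.  -15.1   1.8] w 0.95
w8 blue [ 25.  128.4] pad top [13.4 21.2] jaw [-50.2 -10.2] stop [130.5 142.6]
```

View pics/w8.png

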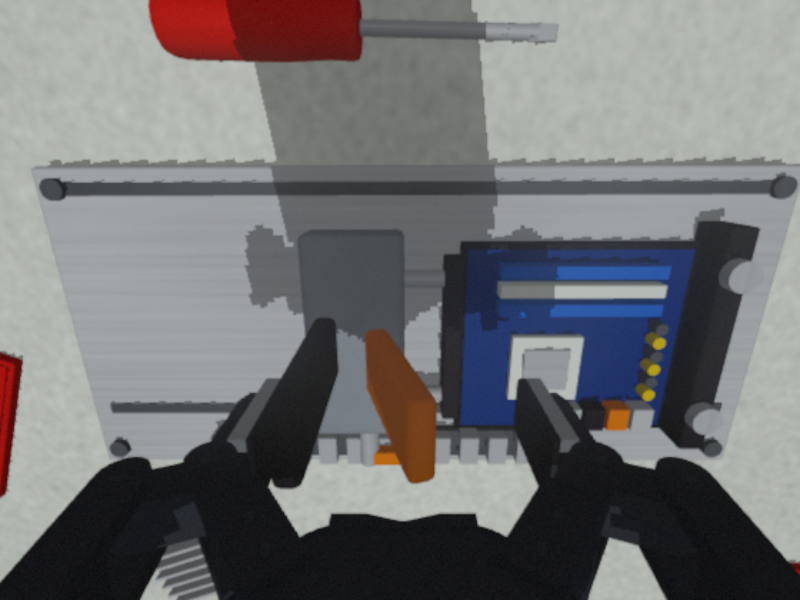

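```bash
cat > l.py <<'E'
import sys
from h import *
for n in sys.argv[1:]:
    if n=='w1': Q=np.load('q.npz')['Q']; im=np.load('w1.npz')['im']
    else: z=np.load(n+'.npz'); Q,im=z['Q'],z['im']
    X,Y,Z=Q[...,0],Q[...,1],Q[...,2]
    hsv=cv2.cvtColor(im,cv2.COLOR_BGR2HSV); H,S,V=[hsv[...,i].astype(int) for i in range(3)]
    m=(H<18)&(S>150)&(Z>.045)&(Z<.12)&(abs(X)<.03)&(Y<.03)
    t=m&(Z>.099); p=(V<60)&(Z>.1)&(Z<.11)&(abs(X)<.02)&(Y<0)
    a=m&(X<-.012)
    print(n,m.sum(),'lever top',np.round(1000*np.percentile(Y[t],[3,50,97]),1),'post top',np.round(1000*np.percentile(Y[p],[5,50,95]),1) if p.sum()>10 else '', 'pawl arm Z',np.round(1000*np.percentile(Z[(H<18)&(S>150)&(abs(X-.063)<.006)&(Z<.05)&(Y<.03)],[10,50,90]),1) if n!='' else '', 'maxZ',np.percentile(Z[m],99).round(4))
E
python3 l.py w1 w5 w6 w7 w8
```

```text
w1 285 lever top [-92.6 -88.2 -84. ] post top [-132.1 -128.  -124.1] pawl arm Z [ 5.5  6.8 29.5] maxZ 0.1041
w5 2316 lever top [-31.1 -26.7 -21.9] post top [-59.2 -43.7 -10.1] pawl arm Z [4.7 6.3 7.2] maxZ 0.1071
w6 3133 lever top [-21.3 -17.  -12. ] post top [-84.5 -45.6 -39.8] pawl arm Z [ 5.1  6.6 30.7] maxZ 0.1063
w7 3179 lever top [-5.5 -0.9  3.7] post top [-56.6 -41.8 -36.7] pawl arm Z [ 3.2 26.8 29.9] maxZ 0.1037
w8 3173 lever top [-4.9 -0.3  4.4] post top [-55.7 -41.2 -36.1] pawl arm Z [ 2.9 27.3 30. ] maxZ 0.1036
```

The lever-to-post gap at the top is 41 mm (39.8 fully down at start, 28 on the tooth), so the latch has dropped. Backing off and lifting clear.

Emit:
{"op": "servo_tool", "data": {
  "motion": [
    [0.95,-0.003,0,0,0,0,0],
    [0.95,-0.008,0,0,0,0,0],
    [0.95,-0.014,0,0,0,0,0],
    [0.95,-0.018,0,0,0,0,0],
    [0.95,-0.018,0,-0.02,0,0,0],
    [0.95,-0.018,0,-0.06,0,0,0],
    [0.95,-0.018,0,-0.1,0,0,0],
    [0.95,-0.018,0,-0.14,0,0,0],
    [0.95,-0.018,0,-0.18,0,0,0],
    [0.95,-0.018,0,-0.195,0,0,0],
    [0.95,-0.018,0,-0.195,0,0,0],
    [0.95,-0.018,0,-0.195,0,0,0]
  ]
}}

```text
clock: 16.27
position: [0.5481, 0.0204, 0.2587]
ee_rot: [0.756, 0.654, -0.001, -0.001]
ft_force: [1.1, -0.4, 0.5]
grip_width: 0.947
```

```bash
python3 s.py; python3 v.py w9; python3 a.py w9; python3 l.py w9
```

```text
16.27 XYZ mm [  0.5 -18.5 258.7] F hold [ 1.1 -0.2  0.5] w 0.947
w9 blue [ 24.9 126.9] pad top [12.8 20.3] jaw [-50.7 -10.4] stop [130.3 142. ]
w9 460 lever top [-5.2 -1.   3.5] post top [-44.5 -41.  -37. ] pawl arm Z [ 5.4  6.8 29.4] maxZ 0.104
```

View pics/w9.png

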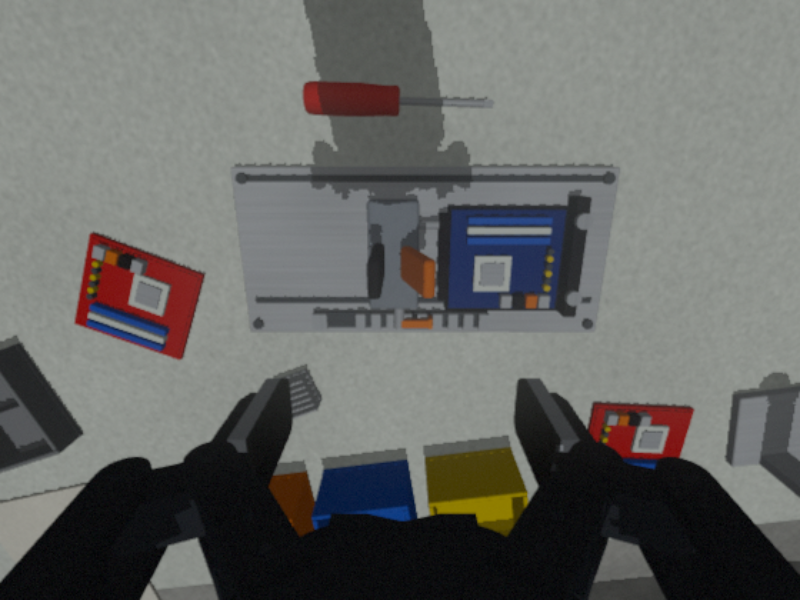

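The board lies flush against the stop (575, 250), the lever is at full lean (418, 275) over the rack, and the bystanders are untouched.

```bash
python3 -c "
from h import *
print(ticket.hand_in())"
```

```text
the job is handed in; nothing more can be done
None
```

The blue board is clamped home against the stop with the latch down in a notch, and I handed the job in after about 16 s of the 51 s. The hand-in gives no verdict.

**What I did:** I squeezed the lever against the post and slid the jaw about 84 mm, until the board was home and the pad was compressing. I unloaded the arm and let go with the latch just short of a notch. It landed on top of a tooth, as planned. I then pushed the post on with the open hand until the latch dropped, backed off and lifted clear.

**Last checks, from the wrist camera:**
- **Latch:** the lever and post tops are 40.0 mm apart. They were 39.8 mm apart with the latch fully down at the start, and about 28 mm when it was on the tooth.
- **Board:** it did not move during the final pushes, and in the last view it lies flush against the stop.
- **Pad:** it is pressed in about 18–19.5 mm of 25 mm. Two ways of measuring disagree by about 1.5 mm.
- **Forces:** the highest push I read was 17.9 N in total, including the jaw's friction. I read it only between moves.
- **Other things:** the heat sink and driver next to the holder were not touched. The arm never went near the rest.

I passed over the notch before this one because it would have pressed the pad in only about 4 mm. I did not push on afterwards to feel the latch block the jaw.

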